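# Turn the half-drilled bar end for end in its drilling jig

### The job

Two identical drilling jigs on the bench each hold an aluminium bar in their slot, and in one of them the bar's finished end (milled lower, with a round hole) still sits by the tall stop plate. Lift that bar out of its slot, turn it end for end with the same face up, and lower it (do not drop it) back into the same slot, fully down and centred along the jig, so that its plain end is by the stop plate. Let go of it, and leave the other bar, which is already the right way round, alone.

Things in the scene. Friction and masses are not known exactly. Their poses are not given: they have to be found in the camera images.
- bar_mid (a point): Centre of the bar to be turned, 15 mm above its underside. Plain aluminium, 150 mm long (x), 22 wide (y), 30 high (z, up), about 0.24 kg. The last 40 mm at its +x end are the finished end: milled down to 20 mm high, with a dark 15 mm hole in its top. At the start that end is by its jig's stop plate. It is gripped across its width, at its middle, from above.
- bar_hole (a point): Point on the same bar in line with the hole of its finished end: 55 mm along the bar's +x from its centre, at the same height; same axes.
- jig: That bar's dark steel jig, fixed. Origin: bench level, mid-slot; x along the slot to the stop plate (face at x=85 mm, top 80 high). Base 12 high, 84 wide (y). Two 24 mm long slotted blocks at x=-48 and 48: slot 30 wide, floor 28 above bench, walls to 48, sloped lips to 56. 72 mm between the blocks is free for fingers down to the base. Seated, the bar's centre is at x=0, y=0, 43 above bench.
- other_bar_mid (a point): Centre of the other bar, same shape and axes, in the other, identical jig (stop plate at the same end of that jig); its finished end already points away from its stop plate. To be left alone.
Mind the look-alikes: they are no part of the job. What is shaped like the part that bears bar_mid but pink, red or yellow is not meant.

How it is judged (in metres and radians):
On the way:
1. the bar has been lifted clear of its slot (z of bar_mid in the frame of jig above 0.075 m), for 0.2 s.
At the end, for the whole second after the job is handed in: The bar rests in its own jig's slot turned round: finished end away from the stop plate, same face up (10 degrees), along the slot (11 degrees), centre within 15 mm of the jig's middle lengthwise and 10 mm across, and fully down (centre at most 5 mm above its seated 43 mm) (x of bar_hole in the frame of jig below -0.035 m and x of bar_mid in the frame of jig between -0.015 and 0.015 m and y of bar_mid in the frame of jig between -0.01 and 0.01 m and z of bar_mid in the frame of jig below 0.048 m and angle between bar_mid's own z axis and vertical below 0.17 rad and angle between the x axis of bar_mid and the x axis of jig, either way round below 0.2 rad and linear speed of bar below 0.02 m/s); the robot touches nothing.
It fails at once if the other bar is moved by more than 15 mm (distance of other_bar_mid from where it was at the start of the episode above 0.015 m).
It fails at once if the bar is dropped (falls faster than 0.75 m/s near the jig or bench, as from more than about 30 mm) (height (world z) of bar_mid below 0.08 m and linear speed of bar above 0.75 m/s).
It also fails if it takes over 40 s, if anything falls off the work surface, if the arm or the gripper's body presses on something with over 40 N, if the wrist force passes 120 N, or if a joint passes its speed limit or range.

### The arm

A 6-joint arm with a two-finger parallel gripper is mounted at the origin on the work surface. World frame = base frame: x ahead of the robot, y to its left, z up, the work surface at z = 0. Lengths are in mm, angles in rad, forces in N, time in s.
With the tool pointing down it reaches from about 275 to 750 mm from the base axis. Payload 10.2 kg.
Tool frame: the origin (TCP) lies on the centre line of the jaws, within the pads' length; the fingertips stand 8 mm ahead of it and the grasp point (between the pads) lies 11 mm behind it; x points along the fingers, y is the direction in which the jaws open and shut, and the axes are right-handed (so a half turn about x gives the same grasp; the last joint's range is limited). The gripper opens to 85 mm and grips with 20 to 120 N. Pads are 22 mm wide; open, the fingers measure 114 mm over their backs; the gripper's body (76 mm by 85 mm) begins 54 mm behind the grasp point. The pads swing forward as they close: fully open they stand 13 mm farther back than shut.
Start: joints at [1.013, 0.313, 1.498, -0, 1.331, -0.223], TCP at [172.518, 495.852, 239.294] pointing down, gripper open.
Joint ranges: [-2.94, 2.94], [-0.97, 2.17], [0.19, 2.56], [-1.23, 4.37], [0.02, 3.11], [-2.88, 2.88]. Speed limits (rad/s): [2.39, 2.39, 3.01, 3.14, 3.14, 3.14].

### API

Orientations are given as a unit quaternion [w, x, y, z].
In Python, from rig import ctrl, vision, workorder gives the robot as it stands. The module is installed in compiled form; this text tells all that it offers.
- The arm moves only by the shell command python3 -m jog 'ROWS' [OPENING] [FORCE]. ROWS is JSON, a list that holds one entry, the list of rows, each a list of 6 numbers: the shift along the tool's x, y, z in m, then the turn, a rotation vector about the tool's x, y, z in rad. A call has 1 to 12 rows; each row shifts and turns the commanded pose from where the row before left it, along the tool's axes as they then stand; what a row does not reach is not made up. A row lasts 1/8 s, in which the tool goes at most 62.5 mm and 10.7 degrees, less where a joint would pass 70% of its speed; a pose out of reach is approached as far as the arm can. A call is refused whole if a number of a shift passes 0.0625 or a number of a turn 0.188, either way. A call with a gripper value outside its range is refused whole. OPENING is the closure in counts, from 0 (fully open) to 255 (shut), set as the call begins (- or left out, the last holds). The fingers move at their own pace and stop on an object; FORCE is the grip in N (left out, the last holds). Time passes only in rows, so rows that do not move let the fingers close. It gives the time, the measured TCP pose, the force and the opening at its end, in the units of the state.
- ctrl.sense(): the state, without advancing time (a new reading comes with each control period).
- vision.capture(name): name is "side" or "top" or "wrist"; returns a dict with "image" (400x640x3 uint8, red, green, blue), "mtx" (3x3 intrinsics, pixels), "k1" (the pictures are not rectified: a ray, as slopes to the right and down, at radius r is drawn at 1 + k1 r^2 times it, then the intrinsics apply), "R" (3x3) and "t" (3): a world point X has camera coordinates R X + t; the wrist camera has in their place "hand_eye" (4x4, takes a point from camera to tool coordinates, whose origin is the TCP and whose axes are the tool frame's). Camera axes: x right, y down, z forward; pixel columns grow to the right and rows downward; lengths in mm; the calibration is good to about 2 mm. A picture is of the moment at which its call begins: read the wrist's pose just before it. There is no depth.
- workorder.finish_job(): hands the job in, once; it reports no verdict.
The state is a dict: "time_s": time; "joints": joint angles; "dq": joint speeds; "tau": joint torques, N m; "eef_pos": TCP position; "ee_rot": TCP orientation; "force": force on the tool from outside, world axes, zero at the start; "wrist_torque": the same for the moment, N m; "grip_width": opening from 0.0 (shut) to 1.0 (fully open).
Only numpy, scipy, OpenCV 4.12 (cv2) and the standard library are available. Lean on these libraries where they do the work, as an engineer would, in place of code of your own. Each camera call takes 0.05 s, during which the arm holds its last target.

## Working session

There is one attempt and no reset: what is moved stays moved. The work goes in short steps, Python scripts to look and compute and a shell command to move; the robot and the scene stay as the last step left them, time stands still between calls to the robot, and variables do not carry over. Pictures are saved under pics/ and viewed, and the job is handed in when it is done.

```bash
mkdir -p pics; ls; cat > h.py <<'E'
from rig import ctrl, vision, workorder
import cv2, numpy as np
def snap(n,f):
    c=vision.capture(n); cv2.imwrite('pics/'+f,cv2.cvtColor(c['image'],cv2.COLOR_RGB2BGR)); return c
E
python3 - <<'E'
from h import *
s=ctrl.sense();print(s)
import pickle
d={}
for n in('top','side','wrist'):
    d[n]=snap(n,n+'0.png'); print(n,{k:v for k,v in d[n].items() if k!='image'})
pickle.dump((s,d),open('d0.pkl','wb'))
E
```

```text
pics
{'time_s': 0.0, 'joints': array([ 1.01259162e+00,  3.13481777e-01,  1.49844014e+00,  1.31459460e-05,
        1.33100962e+00, -2.23430472e-01]), 'dq': array([ 0.00025294,  0.00088853,  0.0015289 ,  0.00156121, -0.00011968,
        0.00037359]), 'tau': array([-1.33140213e-03, -4.12276447e+01, -2.59745622e+01, -2.90765629e-04,
        4.14043883e-03, -3.80024119e-06]), 'eef_pos': array([172.38045295, 495.63005645, 238.71766417]), 'ee_rot': array([ 0.69703903,  0.11737374,  0.69740803, -0.11824564]), 'force': array([-0.62265071,  0.06584728, -0.33613568]), 'wrist_torque': array([-0.00860137,  0.03115421,  0.00827015]), 'grip_width': 0.9944503499251082}
top {'mtx': array([[476.47122994,   0.        , 317.72270511],
       [  0.        , 476.47122994, 195.99269267],
       [  0.        ,   0.        ,   1.        ]]), 'k1': 0.011827991335371848, 'R': array([[ 0.03138389, -0.99950636,  0.00144533],
       [-0.97509775, -0.03093504, -0.21960737],
       [ 0.21954367,  0.0054828 , -0.97558727]]), 't': array([-205.36947869,  453.77991298, 1205.83363482])}
side {'mtx': array([[450.90554197
[... 224 characters left out ...]
-0.12244387, -0.64697665, -0.75261459],
       [ 0.11084685,  0.74466136, -0.65817356]]), 't': array([-483.14512891,  -24.20451107, 1257.94097703])}
wrist {'mtx': array([[313.6851525 ,   0.        , 320.35656988],
       [  0.        , 313.6851525 , 199.49401575],
       [  0.        ,   0.        ,   1.        ]]), 'k1': -0.011015664121874701, 'hand_eye': array([[ 2.52783029e-04, -2.72096056e-01,  9.62270062e-01,
        -1.35182622e+02],
       [ 9.99999965e-01, -4.21828458e-06, -2.63887249e-04,
        -9.79406028e-01],
       [ 7.58618085e-05,  9.62270095e-01,  2.72096045e-01,
        -7.05060438e+01],
       [ 0.00000000e+00,  0.00000000e+00,  0.00000000e+00,
         1.00000000e+00]])}
```

View pics/top0.png

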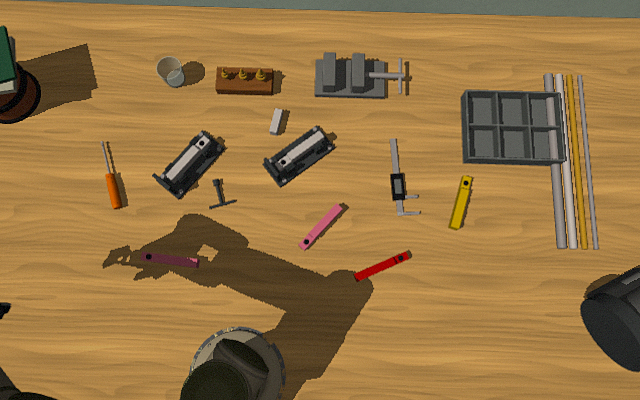

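View pics/side0.png

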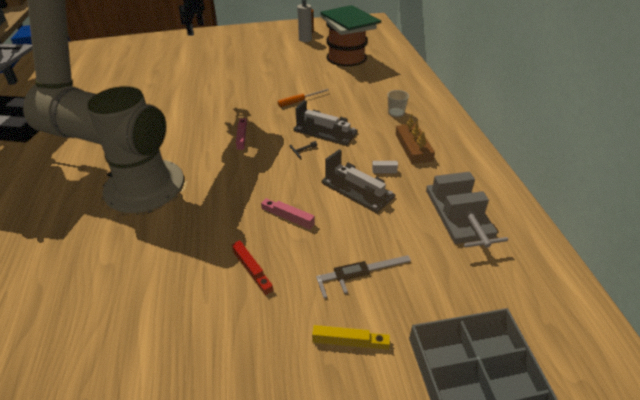

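View pics/wrist0.png

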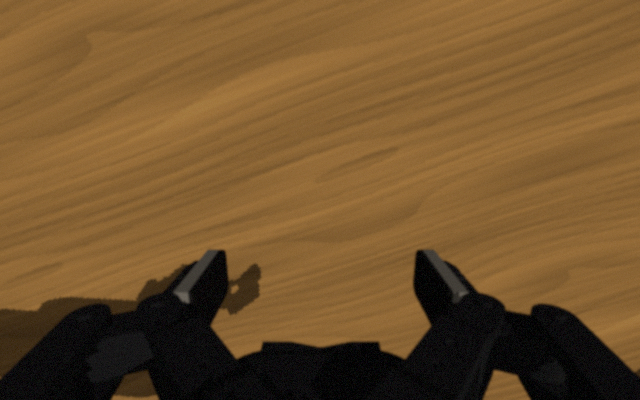

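```bash
python3 - <<'E'
import cv2,numpy as np
t=cv2.imread('pics/top0.png');s=cv2.imread('pics/side0.png')
def crop(im,x,y,w,h,k):return cv2.resize(im[y:y+h,x:x+w],None,fx=k,fy=k,interpolation=cv2.INTER_CUBIC)
cv2.imwrite('pics/c1.png',np.vstack([crop(t,145,115,200,90,4)]))
cv2.imwrite('pics/c2.png',crop(s,280,90,130,125,4))
E
```

```text
(no output)
```

View pics/c1.png

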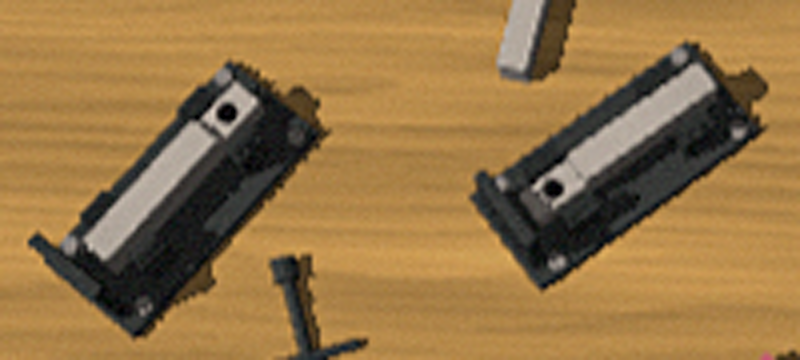

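View pics/c2.png

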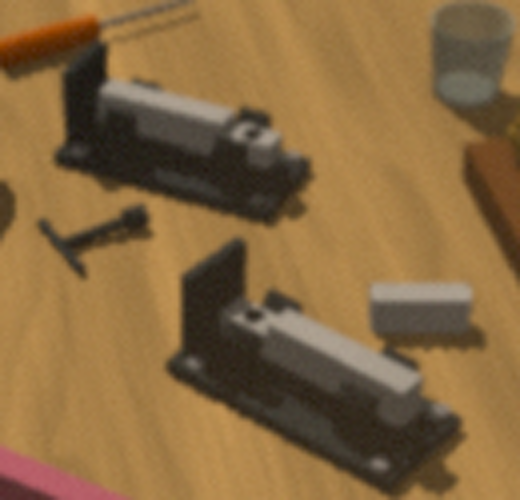

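```bash
python3 - <<'E'
import cv2,numpy as np
t=cv2.imread('pics/top0.png');s=cv2.imread('pics/side0.png')
def crop(im,x,y,w,h,k):return cv2.resize(im[y:y+h,x:x+w],None,fx=k,fy=k,interpolation=cv2.INTER_CUBIC)
cv2.imwrite('pics/c3.png',crop(t,260,120,80,70,8))
cv2.imwrite('pics/c4.png',crop(s,320,145,80,70,8))
E
```

```text
(no output)
```

View pics/c3.png

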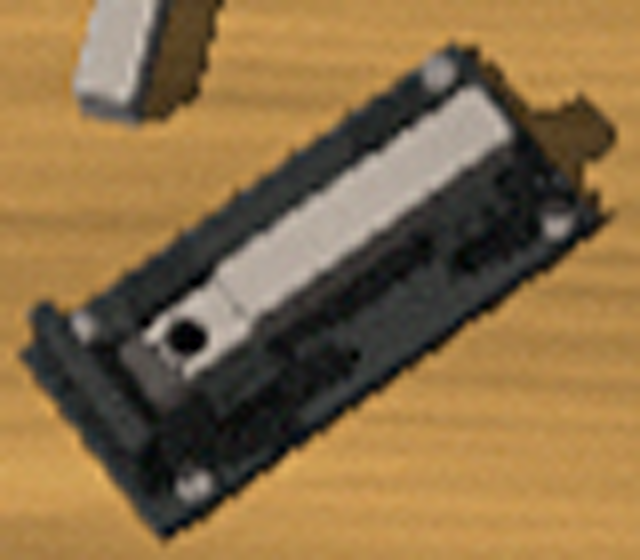

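View pics/c4.png

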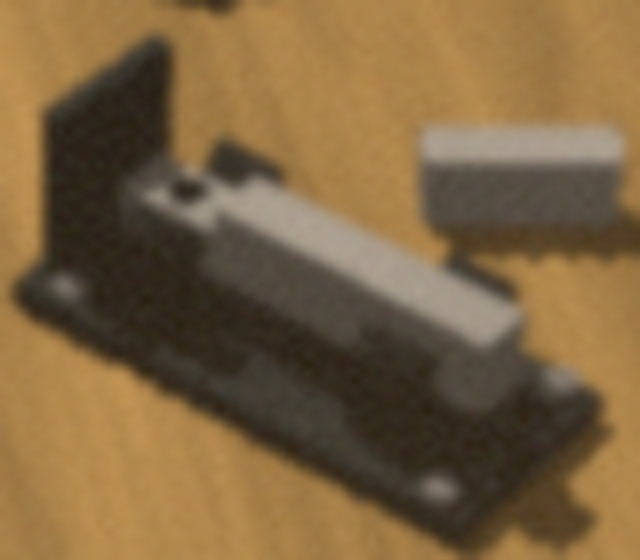

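```bash
cat > fit.py <<'E'
import numpy as np
from scipy.optimize import least_squares
def pr(c,X):
    X=np.atleast_2d(X)@c['R'].T+c['t']; s=X[:,:2]/X[:,2:]; r2=(s**2).sum(1)[:,None]
    s=s*(1+c['k1']*r2); return s@c['mtx'][:2,:2].T+c['mtx'][:2,2]
def world(p,M):
    c,s=np.cos(p[2]),np.sin(p[2]); M=np.asarray(M,float)
    return np.c_[p[0]+c*M[:,0]-s*M[:,1],p[1]+s*M[:,0]+c*M[:,1],M[:,2]]
E
python3 - <<'E'
from fit import *
import pickle,cv2
s,d=pickle.load(open('d0.pkl','rb'))
M=[[55,0,48],[-75,-11,58],[-75,11,58],[35,-11,58],[35,11,58]]
T=np.array([[186,338],[470,88],[512,132],[215,275],[252,320]])/8+[260,120]-.45
S=np.array([[190,190],[522,318],[478,348],[268,180],[215,225]])/8+[320,145]-.45
def f(p,use='ts'):
    r=[]
    if 't' in use:r.append(pr(d['top'],world(p,M))-T)
    if 's' in use:r.append(pr(d['side'],world(p,M))-S)
    return np.concatenate(r).ravel()
for u in('t','s','ts'):
    q=least_squares(f,[500,250,2.2],args=(u,),x_scale=[10,10,.1]);print(u,q.x,q.cost);
    print(q.fun.reshape(-1,2).round(1).tolist())
p=q.x
# overlay jig model
J=[[85,-42,80],[85,42,80],[85,42,12],[85,-42,12],[85,0,0],[-85,0,12],[-60,42,12],[-60,-42,12]]
for n,off in(('top',(260,120)),('side',(320,145))):
    im=cv2.cvtColor(d[n]['image'],cv2.COLOR_RGB2BGR);im=im[off[1]:off[1]+70,off[0]:off[0]+80]
    im=cv2.resize(im,None,fx=8,fy=8,interpolation=cv2.INTER_CUBIC)
    def seg(a,col):
        a=(pr(d[n],world(p,a))-off+.5)*8
        cv2.polylines(im,[a.astype(int)],True,col,1)
    seg([[85,-42,80],[85,42,80],[85,42,12],[85,-42,12]],(0,0,255))
    for x in(-48,48):
      for sg in(1,-1):
        seg([[x-12,sg*15,48],[x+12,sg*15,48],[x+12,sg*15,28],[x-12,sg*15,28]],(0,255,0))
    seg([[-75,-11,58],[-75,11,58],[35,11,58],[35,-11,58]],(255,0,0))
    seg([[0,-42,12],[0,42,12]],(255,255,0))
    cv2.imwrite(f'pics/o_{n}.png',im)
E
```

```text
t [ 585.3600083  -136.76470542    2.25523881] 0.5033044996860959
[[-0.1, 0.4], [0.4, -0.5], [0.1, 0.1], [-0.4, -0.3], [-0.1, 0.3]]
s [ 587.66987244 -138.56712631    2.22156547] 3.185078811903063
[[0.1, 0.5], [0.3, 0.4], [0.6, 0.8], [-1.2, -0.0], [0.1, -1.9]]
ts [ 586.64810864 -137.43541538    2.2417009 ] 5.534419840045014
[[0.1, -0.3], [0.9, -0.7], [0.6, -0.0], [-0.2, -0.9], [0.0, -0.2], [-0.6, 0.5], [0.0, -0.1], [0.5, 0.3], [-1.9, -0.2], [-0.4, -1.9]]
```

```bash
python3 -c "
import cv2,numpy as np
cv2.imwrite('pics/oo.png',cv2.resize(np.hstack([cv2.imread('pics/o_top.png'),cv2.imread('pics/o_side.png')]),None,fx=.625,fy=.625))"
```

```text
(no output)
```

View pics/oo.png

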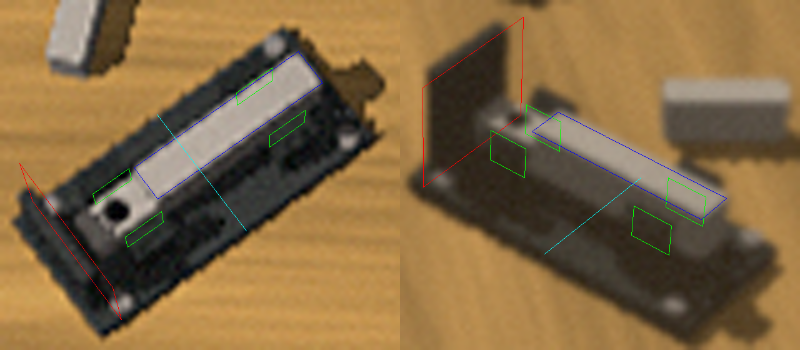

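```bash
python3 - <<'E'
from h import *
from scipy.spatial.transform import Rotation as Ro
s=ctrl.sense();q=s['ee_rot'];R=Ro.from_quat(q[[1,2,3,0]]).as_matrix();print(R.round(3))
az=np.arctan2(R[1,1],R[0,1]);print('y az',np.degrees(az),'j1,j6',np.degrees(s['joints'][[0,5]]))
by=2.25+np.pi/2
j1=np.arctan2(-137,586)
for k in(-1,0,1,2):
    t=by+k*np.pi; 
    dphi=(t-az) # ccw world
    # candidate j6 both sign conventions
    dj1=j1-s['joints'][0]
    print(k,'dphi',np.degrees(dphi),'j6 (same)',np.degrees(s['joints'][5]+dphi-dj1),'j6(opp)',np.degrees(s['joints'][5]-(dphi-dj1)))
print(R.T@(np.array([540,-137,239])-s['eef_pos']))
E
python3 -m jog '[[[0,0,0,0.1,0,0]]]' 0 60; python3 -c "
from rig import ctrl;print(ctrl.sense()['joints'])"
```

```text
[[-0.     0.329  0.944]
 [-0.001  0.944 -0.329]
 [-1.    -0.001 -0.   ]]
y az 70.81829803023457 j1,j6 [ 58.01755987 -12.80039887]
-1 dphi -31.90279412579934 j6 (same) 26.47311360776685 j6(opp) -52.07391135549112
0 dphi 148.09720587420065 j6 (same) 206.47311360776686 j6(opp) -232.07391135549113
1 dphi 328.09720587420065 j6 (same) 386.47311360776683 j6(opp) -412.07391135549113
2 dphi 508.0972058742007 j6 (same) 566.4731136077669 j6(opp) -592.0739113554912
[ 2.20088950e-01 -4.76796004e+02  5.55046532e+02]
time_s: 0.28
eef_pos: [172.5, 495.7, 239.0]
ee_rot: [0.69, 0.153, 0.69, -0.153]
force: [-0.0, -0.6, -0.1]
grip_width: 1.002
[ 1.01257829e+00  3.13161209e-01  1.49807495e+00  1.02948155e-05
  1.33101142e+00 -1.21233132e-01]
```

```bash
python3 -m jog '[[[0,-0.029,0.046,0,0,0],[0,-0.029,0.046,0,0,0],[0,-0.029,0.046,0,0,0],[0,-0.029,0.046,0,0,0],[0,-0.029,0.046,0,0,0],[0,-0.029,0.046,0,0,0],[0,-0.029,0.046,0,0,0],[0,-0.029,0.046,0,0,0],[0,-0.029,0.046,0,0,0],[0,-0.029,0.046,0,0,0],[0,-0.029,0.046,0,0,0],[0,-0.029,0.046,0,0,0]]]'
python3 -m jog '[[[0,-0.026,0.044,0,0,0],[0,-0.026,0.044,0,0,0],[0,0,0,0.152,0,0],[0,0,0,0.152,0,0],[0,0,0,0.152,0,0],[0,0,0,0,0,0]]]'
cat > tool.py <<'E'
from h import *
import sys
from scipy.spatial.transform import Rotation as Ro
from fit import *
def Rt(s):
    q=np.array(s['ee_rot']);return Ro.from_quat(q[[1,2,3,0]]).as_matrix()
def wcam(f):
    s=ctrl.sense();c=vision.capture('wrist');cv2.imwrite('pics/'+f,cv2.cvtColor(c['image'],cv2.COLOR_RGB2BGR))
    T=np.eye(4);T[:3,:3]=Rt(s);T[:3,3]=s['eef_pos'];W=T@c['hand_eye']
    c['R']=W[:3,:3].T;c['t']=-c['R']@W[:3,3];return s,c
E
python3 - <<'E'
from tool import *
import pickle
s,c=wcam('w1.png');pickle.dump((s,c),open('w1.pkl','wb'));print(s['joints'])
E
```

```text
time_s: 1.78
eef_pos: [527.2, -54.0, 239.1]
ee_rot: [0.69, 0.153, 0.691, -0.153]
force: [0.4, -0.2, 0.0]
grip_width: 1.0
time_s: 2.52
eef_pos: [584.4, -136.5, 239.0]
ee_rot: [0.638, 0.304, 0.639, -0.304]
force: [0.2, -0.2, -0.5]
grip_width: 1.0
[-4.24478288e-01  4.81521330e-01  1.25488896e+00  1.06828139e-05
  1.40578314e+00 -1.10576399e+00]
```

View pics/w1.png

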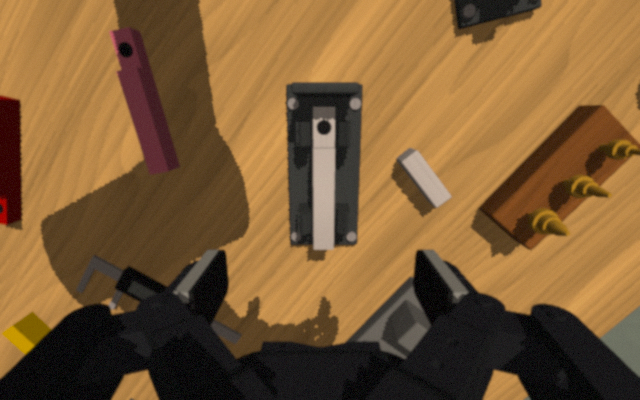

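```bash
python3 - <<'E'
from tool import *
import pickle
s,c=pickle.load(open('w1.pkl','rb'))
im=cv2.cvtColor(c['image'],cv2.COLOR_RGB2BGR)[70:260,270:380]
im=cv2.resize(im,None,fx=4,fy=3,interpolation=cv2.INTER_CUBIC)
cv2.imwrite('pics/w1c.png',im)
print(pr(c,[[586.6,-137.4,58]]), pr(c,world([585.4,-136.8,2.255],[[0,0,58],[55,0,48],[85,0,80]])))
E
```

```text
[[323.17202976 183.18007273]] [[322.63739279 182.02321777]
 [322.51752011 126.91022168]
 [322.69603626  94.2022103 ]]
```

View pics/w1c.png

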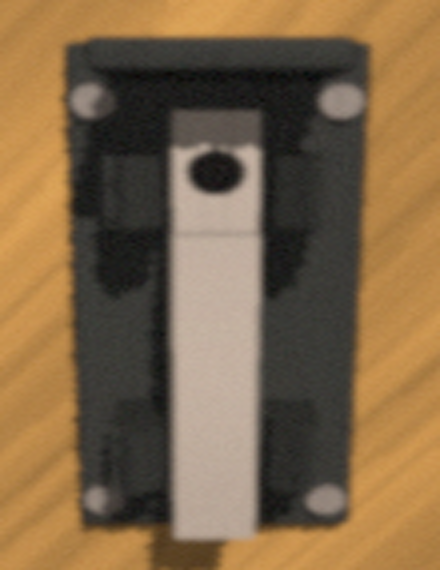

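```bash
python3 - <<'E'
from tool import *
import pickle
s,c=pickle.load(open('w1.pkl','rb'))
M=[[55,0,48],[35,11,58],[35,-11,58],[-75,11,58],[-75,-11,58]]
P=np.array([[216,172],[171,233],[261,233],[172,540],[257,540]])/[4,3]+[270,70]-.35
q=least_squares(lambda p:(pr(c,world(p,M))-P).ravel(),[586,-137,2.25],x_scale=[10,10,.1])
print(q.x,q.fun.reshape(-1,2).round(1).tolist())
p=q.x
R=Rt(s)
for z in(54,):
    v=R.T@(np.array([p[0],p[1],32])-s['eef_pos']);print(v)
ba=R.T@np.array([np.cos(p[2]),np.sin(p[2]),0]);print(ba, np.arctan2(ba[1],-ba[2]))
n=[(np.array(a)-[270,70])*[4,3] for a in pr(c,world(p,[[60,27,50],[36,27,50],[-36,27,50],[-60,27,50],[85,30,80],[85,-30,80],[85,0,12],[0,42,12],[0,-42,12]]))]
print(np.round(n))
E
```

```text
[ 586.14949956 -136.26510121    2.25108457] [[-0.0, -0.0], [0.3, 0.6], [-0.3, 0.6], [0.6, -0.7], [-0.6, -0.7]]
[206.9950005    1.55670023   1.03749078]
[ 5.41447039e-04  9.95771578e-04 -9.99999358e-01] 0.000995771888823039
[[107. 156.]
 [109. 228.]
 [114. 428.]
 [116. 490.]
 [ 82.  73.]
 [351.  73.]
 [214.  82.]
 [ 69. 310.]
 [356. 311.]]
```

```bash
python3 -m jog '[[[0.04,0.0015,0.001,0,0,0],[0.04,0,0,0,0,0],[0.04,0,0,0,0,0],[0.03,0,0,0,0,0],[0.02,0,0,0,0,0],[0.015,0,0,0,0,0],[0.01,0,0,0,0,0],[0.01,0,0,0,0,0],[0,0,0,0,0,0]]]'
python3 -c "
from tool import *
wcam('w2.png');snap('side','s2.png')"
```

```text
time_s: 3.7
eef_pos: [586.1, -136.3, 33.9]
ee_rot: [0.638, 0.305, 0.638, -0.305]
force: [0.3, -0.1, -0.1]
grip_width: 1.006
```

View pics/w2.png

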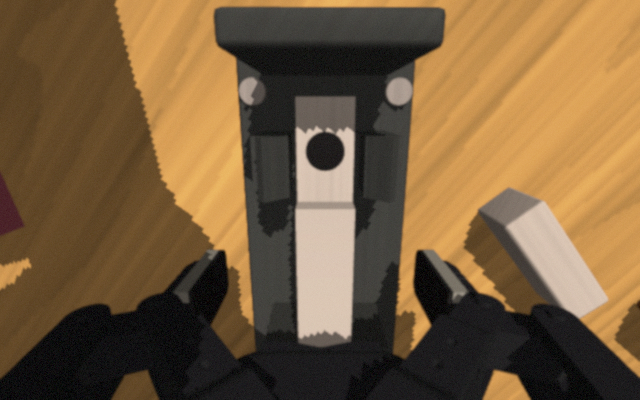

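```bash
python3 -m jog '[[[0,0,0,0,0,0],[0,0,0,0,0,0],[0,0,0,0,0,0],[0,0,0,0,0,0],[0,0,0,0,0,0],[0,0,0,0,0,0],[0,0,0,0,0,0],[0,0,0,0,0,0]]]' 255 80
python3 -c "
from tool import *
wcam('w3.png')"
```

```text
time_s: 4.8
eef_pos: [586.5, -136.4, 34.7]
ee_rot: [0.638, 0.305, 0.638, -0.305]
force: [-0.3, 0.6, 5.8]
grip_width: 0.25
```

View pics/w3.png

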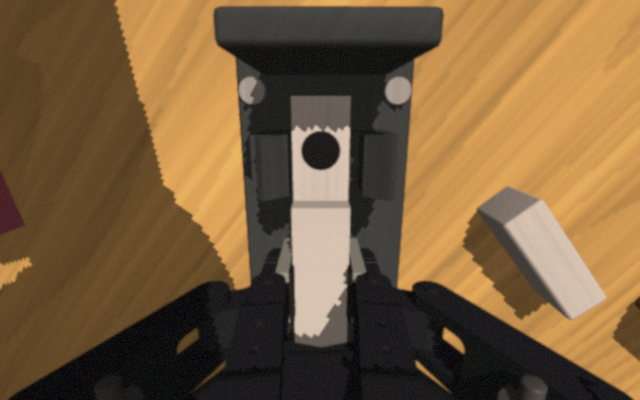

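```bash
python3 -m jog '[[[-0.01,0,0,0,0,0],[-0.015,0,0,0,0,0],[-0.025,0,0,0,0,0],[-0.025,0,0,0,0,0],[-0.025,0,0,0,0,0],[-0.02,0,0,0,0,0],[0,0,0,0,0,0],[0,0,0,0,0,0]]]'
python3 -c "
from tool import *
wcam('w4.png');snap('side','s4.png')"
```

```text
time_s: 5.85
eef_pos: [585.8, -136.2, 153.6]
ee_rot: [0.638, 0.305, 0.639, -0.305]
force: [-0.7, 0.1, -2.9]
grip_width: 0.246
```

View pics/w4.png

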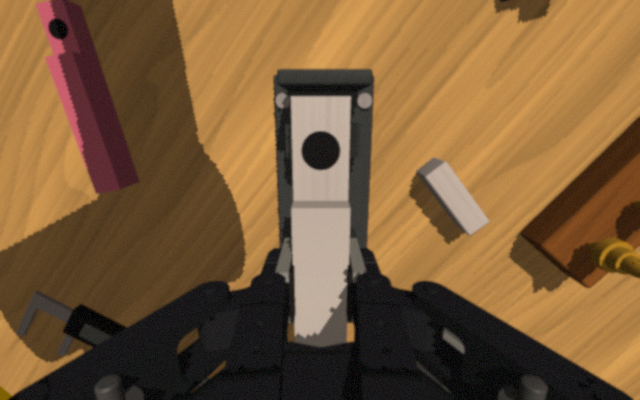

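View pics/s4.png

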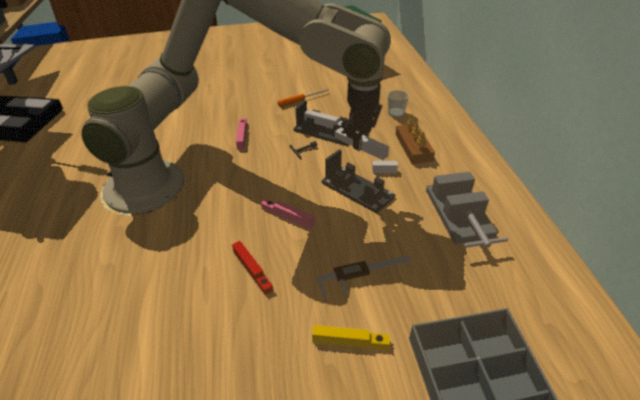

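```bash
python3 -m jog '[[[0,0,0,0.1745,0,0],[0,0,0,0.1745,0,0],[0,0,0,0.1745,0,0],[0,0,0,0.1745,0,0],[0,0,0,0.1745,0,0],[0,0,0,0.1745,0,0],[0,0,0,0.1745,0,0],[0,0,0,0.1745,0,0],[0,0,0,0.1745,0,0]]]'
python3 -m jog '[[[0,0,0,0.1745,0,0],[0,0,0,0.1745,0,0],[0,0,0,0.1745,0,0],[0,0,0,0.1745,0,0],[0,0,0,0.1745,0,0],[0,0,0,0.1745,0,0],[0,0,0,0.1745,0,0],[0,0,0,0.1745,0,0],[0,0,0,0.1745,0,0],[0,0,0,0,0,0],[0,0,0,0,0,0]]]'
python3 - <<'E'
from tool import *
s,c=wcam('w5.png');R=Rt(s);print(R.round(4),s['eef_pos'],s['joints'])
import pickle;pickle.dump((s,c),open('w5.pkl','wb'))
im=cv2.cvtColor(c['image'],cv2.COLOR_RGB2BGR)[60:400,240:400];cv2.imwrite('pics/w5c.png',cv2.resize(im,None,fx=2,fy=1.7,interpolation=cv2.INTER_CUBIC))
E
```

```text
time_s: 7.08
eef_pos: [586.0, -136.3, 153.5]
ee_rot: [-0.234, -0.667, -0.234, 0.668]
force: [0.7, 0.2, -2.1]
grip_width: 0.244
time_s: 8.45
eef_pos: [586.2, -136.3, 153.9]
ee_rot: [0.303, -0.638, 0.303, 0.639]
force: [-0.2, 0.4, -2.0]
grip_width: 0.245
[[-6.000e-04 -7.751e-01 -6.318e-01]
 [ 2.000e-04 -6.318e-01  7.751e-01]
 [-1.000e+00  3.000e-04  6.000e-04]] [ 586.15223299 -136.31950187  153.90173936] [-4.22967416e-01  5.53769775e-01  1.36832254e+00 -4.09139720e-05
  1.22017649e+00  2.03470958e+00]
```

View pics/w5.png

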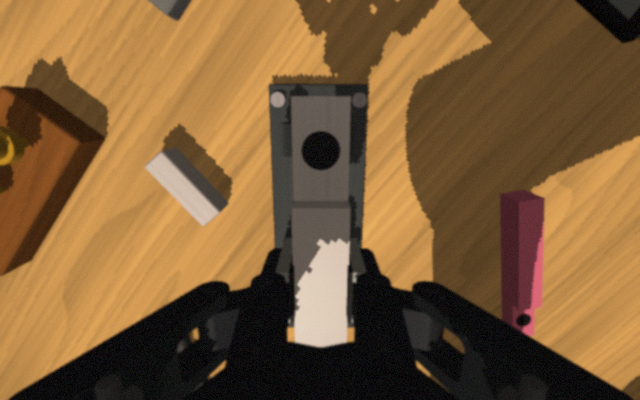

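View pics/w5c.png

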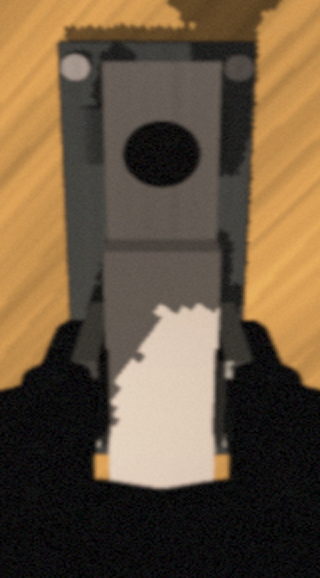

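```bash
python3 -m jog '[[[0.02,-0.0016,0,0,0,0],[0.025,0,0,0,0,0],[0.025,0,0,0,0,0],[0.015,0,0,0,0,0],[0.01,0,0,0,0,0],[0,0,0,0,0,0]]]'
python3 - <<'E'
from tool import *
s,c=wcam('w6.png')
E
```

```text
time_s: 9.25
eef_pos: [587.5, -135.3, 59.1]
ee_rot: [0.304, -0.638, 0.304, 0.638]
force: [0.8, 0.7, -2.2]
grip_width: 0.245
```

View pics/w6.png

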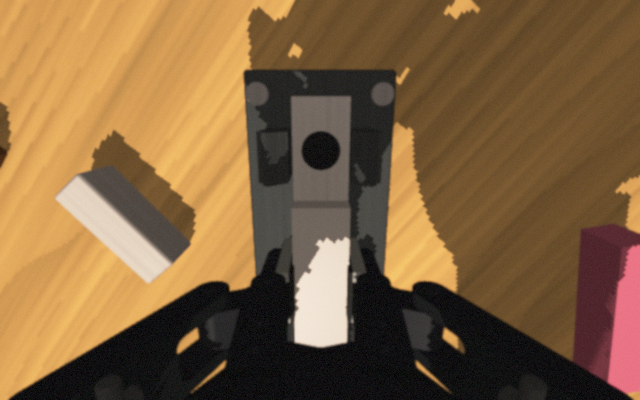

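```bash
python3 -m jog '[[[0.008,0,0,0,0,0],[0.006,0,0,0,0,0],[0.004,0,0,0,0,0],[0.003,0,0,0,0,0],[0.002,0,0,0,0,0],[0,0,0,0,0,0],[0,0,0,0,0,0]]]'
```

```text
time_s: 10.18
eef_pos: [587.6, -135.4, 36.5]
ee_rot: [-0.304, 0.638, -0.304, -0.638]
force: [0.8, -0.0, -2.7]
grip_width: 0.243
```

```bash
python3 -m jog '[[[0.001,0,0,0,0,0],[0.0005,0,0,0,0,0],[0.0005,0,0,0,0,0],[0,0,0,0,0,0],[0,0,0,0,0,0]]]'
python3 - <<'E'
from tool import *
s,c=wcam('w7.png')
E
```

```text
time_s: 10.8
eef_pos: [587.5, -135.3, 34.7]
ee_rot: [-0.304, 0.638, -0.304, -0.638]
force: [-4.4, 0.7, 5.7]
grip_width: 0.246
```

View pics/w7.png

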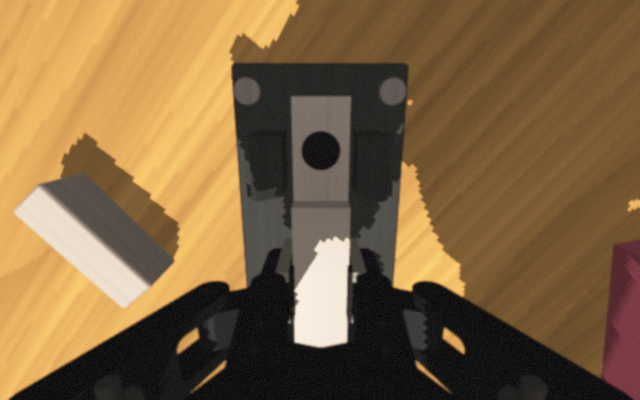

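```bash
python3 -m jog '[[[0,0,0,0,0,0],[0,0,0,0,0,0],[0,0,0,0,0,0],[0,0,0,0,0,0],[0,0,0,0,0,0],[0,0,0,0,0,0],[0,0,0,0,0,0],[0,0,0,0,0,0]]]' 0
python3 -m jog '[[[-0.01,0,0,0,0,0],[-0.02,0,0,0,0,0],[-0.04,0,0,0,0,0],[-0.05,0,0,0,0,0],[-0.05,0,0,0,0,0],[-0.035,0,0,0,0,0],[0,0,0,0,0,0],[0,0,0,0,0,0]]]'
python3 - <<'E'
from tool import *
import pickle
s,c=wcam('w8.png');pickle.dump((s,c),open('w8.pkl','wb'))
snap('side','s8.png');print(s['eef_pos'],s['force'])
im=cv2.cvtColor(c['image'],cv2.COLOR_RGB2BGR)[70:260,260:380]
cv2.imwrite('pics/w8c.png',cv2.resize(im,None,fx=4,fy=3,interpolation=cv2.INTER_CUBIC))
im=cv2.imread('pics/s8.png')[90:215,280:410];cv2.imwrite('pics/s8c.png',cv2.resize(im,None,fx=4,fy=4,interpolation=cv2.INTER_CUBIC))
E
```

```text
time_s: 11.85
eef_pos: [587.5, -135.3, 34.3]
ee_rot: [0.304, -0.638, 0.304, 0.638]
force: [-0.7, -0.9, 0.4]
grip_width: 0.999
time_s: 12.85
eef_pos: [587.1, -135.2, 238.7]
ee_rot: [0.304, -0.638, 0.304, 0.639]
force: [-0.5, -0.1, -1.2]
grip_width: 1.0
[ 587.14967179 -135.18080316  238.7088785 ] [-0.48327026 -0.08958352 -1.18674728]
```

View pics/w8c.png

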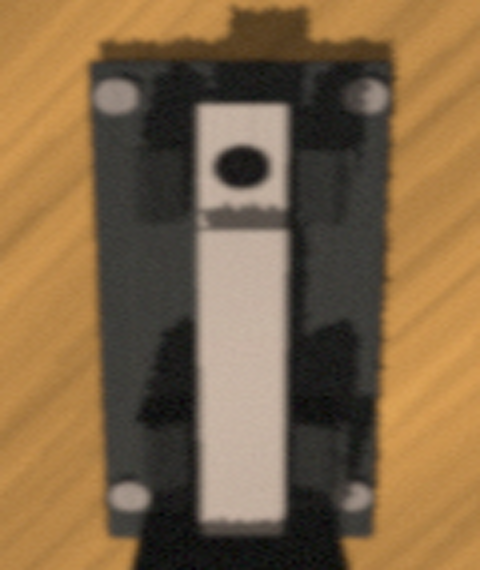

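View pics/s8c.png

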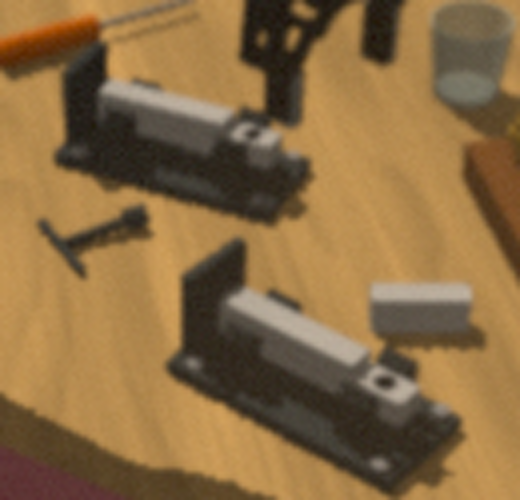

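```bash
python3 - <<'E'
from tool import *
import pickle
s,c=pickle.load(open('w8.pkl','rb'))
M=[[55,0,48],[35,11,58],[35,-11,58],[75,11,48],[75,-11,48]]
P=np.array([[242,166],[196,230],[290,230],[197,103],[289,103]])/[4,3]+[260,70]-.35
q=least_squares(lambda p:(pr(c,world(p,M))-P).ravel(),[586,-137,2.25-np.pi],x_scale=[10,10,.1])
p=q.x;print(p,q.fun.reshape(-1,2).round(1).tolist())
j=np.array([586.15,-136.27]);a=2.251
d=p[:2]-j;print('jig frame',d@[np.cos(a),np.sin(a)],d@[-np.sin(a),np.cos(a)],ctrl.sense()['time_s'])
E
```

```text
[ 585.28288473 -135.73480876   -0.89043279] [[0.2, -0.0], [0.7, -0.4], [-0.8, -0.4], [0.4, 0.4], [-0.5, 0.4]]
jig frame 0.9614549027280123 0.3375248401428521 12.95
```

Within 1 mm of where it started; the gripper is clear. Handing in.

```bash
python3 -c "
from rig import workorder;print(workorder.finish_job())"
```

```text
the job is handed in; nothing more can be done
None
```

I gripped the wrongly turned bar at its middle, lifted it about 120 mm and turned it 180° about the vertical. I then lowered it back into the same slot until it touched the floor, released it, raised the gripper about 200 mm and handed the job in at about 13 s; the hand-in reports no verdict.

What the last checks showed:
- **Position:** the final wrist picture puts the bar about 1 mm along and 0.3 mm across from where it first sat, which I took as the jig's centre. The hole end now points away from the stop plate.
- **Seating:** contact came at the same tool height, 34.7 mm, as when I first gripped the bar.
- **Clearance:** nothing touches the robot. In the side picture the other bar looks unmoved.

One disagreement: closing the jaws pulled the bar about 1.7 mm sideways, which I corrected before lowering it. Position fits from the different cameras agreed to within about 2 to 3 mm.

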